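Lock two parts cassettes into their spring-latched docks on an inspection bench

TASK

Load the two black parts cassettes into the docks of matching length: slip each cassette's toe under the dock's fixed lip from a tilt, then press its tail down past the spring latch until it lies flat on the dock's floor and the latch has snapped back over it. Don't tip the cassettes steeply, or the parts fall out; don't ram them into the docks; and leave the other things on the bench where they are.

Things in the scene. Friction and masses are not known exactly. Their poses are not given: they have to be found in the camera images.
- cassette_long: Longer of two loose black plastic parts cassettes, 140 x 56 mm (x, y), 0.15-0.31 kg, flat on the bench, toe (-x) roughly towards the robot. Origin: centre of the underside, z up. Tongue at x -70 to -50 mm, box to +58 (22 mm high, flat top, free to press on from x +8), tail ledge to +70.
- cassette_long_grip (a point): Grip point of the longer cassette, in the solid rib on its box: x -8, z 44 mm from its origin, axes as the cassette's. The rib spans x -24 to +8 mm, is 14 mm thick in y and runs from z 22 to 52 mm.
- cassette_long_toe (a point): Tip of the longer cassette's toe tongue, on the underside (x -70 mm). The tongue is 20 mm long, 40 mm wide, 8 mm thick, at the bottom of the cassette.
- cassette_long_tail (a point): End of the longer cassette's tail ledge, on the underside (x +70 mm). The ledge is 12 mm long, 56 mm wide, 10 mm thick, at the bottom of the cassette.
- dock_long: Fixed aluminium dock for the longer cassette, 190 x 86 mm. Origin on the table under the bay's middle, z up, -x toe end (roughly towards the robot), +x latch end. Bay floor 6 mm up. Rails 62 mm apart, flared, 17 mm over the floor. Home: cassette flat on the floor, its origin 6 mm over the dock's, same axes (play 2 mm in x, 3 mm in y).
- dock_long_toe (a point): Place of the toe tip in the longer dock: on the floor, dock x -70 mm, dock's axes. Back wall 2 mm behind it; from the wall a fixed lip reaches 10 mm in front of this point, 14 to 19 mm over the floor. The tongue goes under it with the tail raised 20 to 23 degrees; level, lip and latch bar the way. Then the tail swings down.
- dock_long_tail (a point): Place of the tail end in the longer dock: on the floor, dock x +70 mm, dock's axes. Two grey blocks, 20 mm high, beside the latch stop the tail 2 mm beyond. The steel latch between them is 36 mm wide, its thumb tab's top 42 mm over the floor, 20 mm beyond this point.
- latch_long (a joint): Spring latch of the longer dock, m: 0 = forward, to 0.016 pushed away (dock +x); 2 N + 250 N/m. Hook tip at dock x +61 mm, underside 11.5 mm over the floor; above it a 58 degree ramp up to 34 mm. The tail ledge pressed down on the ramp (5 to 15 N at the tail) drives it back about 10 mm; it snaps over the ledge as the tail meets the floor.
- cassette_short: Shorter of two loose black plastic parts cassettes, 110 x 56 mm (x, y), 0.15-0.31 kg, flat on the bench, toe (-x) roughly towards the robot. Origin: centre of the underside, z up. Tongue at x -55 to -35 mm, box to +43 (22 mm high, flat top, free to press on from x +8), tail ledge to +55.
- cassette_short_grip (a point): Grip point of the shorter cassette, in the solid rib on its box: x -8, z 44 mm from its origin, axes as the cassette's. The rib spans x -24 to +8 mm, is 14 mm thick in y and runs from z 22 to 52 mm.
- cassette_short_toe (a point): Tip of the shorter cassette's toe tongue, on the underside (x -55 mm). The tongue is 20 mm long, 40 mm wide, 8 mm thick, at the bottom of the cassette.
- cassette_short_tail (a point): End of the shorter cassette's tail ledge, on the underside (x +55 mm). The ledge is 12 mm long, 56 mm wide, 10 mm thick, at the bottom of the cassette.
- dock_short: Fixed aluminium dock for the shorter cassette, 160 x 86 mm. Origin on the table under the bay's middle, z up, -x toe end (roughly towards the robot), +x latch end. Bay floor 6 mm up. Rails 62 mm apart, flared, 17 mm over the floor. Home: cassette flat on the floor, its origin 6 mm over the dock's, same axes (play 2 mm in x, 3 mm in y).
- dock_short_toe (a point): Place of the toe tip in the shorter dock: on the floor, dock x -55 mm, dock's axes. Back wall 2 mm behind it; from the wall a fixed lip reaches 10 mm in front of this point, 14 to 19 mm over the floor. The tongue goes under it with the tail raised 20 to 23 degrees; level, lip and latch bar the way. Then the tail swings down.
- dock_short_tail (a point): Place of the tail end in the shorter dock: on the floor, dock x +55 mm, dock's axes. Two grey blocks, 20 mm high, beside the latch stop the tail 2 mm beyond. The steel latch between them is 36 mm wide, its thumb tab's top 42 mm over the floor, 20 mm beyond this point.
- latch_short (a joint): Spring latch of the shorter dock, m: 0 = forward, to 0.016 pushed away (dock +x); 2 N + 250 N/m. Hook tip at dock x +46 mm, underside 11.5 mm over the floor; above it a 58 degree ramp up to 34 mm. The tail ledge pressed down on the ramp (5 to 15 N at the tail) drives it back about 10 mm; it snaps over the ledge as the tail meets the floor.
- caliper: Bystander: digital caliper, 200 mm, lying flat (origin under the middle of its beam). Origin: centre of the underside. Leave alone.
- mouse: Bystander: computer mouse, 105 mm. Origin: centre of the underside. Leave alone.
- cleaner: Bystander: cleaner bottle, 170 mm high, 68 mm across. Origin: centre of the underside. Leave alone.
- parts_bowl: Bystander: steel bowl, 90 mm across, 35 mm high. Origin: centre of the underside. Leave alone.
- bits_tray: Bystander: grey divided tray, 100 x 70 x 30 mm. Origin: centre of the underside. Leave alone.
- loupe: Bystander: black loupe, 40 mm across, 34 mm high. Origin: centre of the underside. Leave alone.
- stapler: Bystander: stapler, 140 mm long, 48 mm high. Origin: centre of the underside. Leave alone.
Things that resemble listed ones, but are neither listed nor needed, are in the scene too. Leave any turquoise look-alike of the cassette_long alone.

How it is judged:
By the outcome, as a careful person would: the job done as asked, in the order asked, and still so for the second after the job is handed in, with the robot touching nothing.
It also fails if it takes over 72 s, if anything falls off the work surface, if the arm or the gripper's body presses on something with over 40 N, if the wrist force passes 120 N, or if a joint passes its speed limit or range.

ROBOT

A 6-joint arm with a two-finger parallel gripper is mounted at the origin on the work surface. World frame = base frame: x ahead of the robot, y to its left, z up, the work surface at z = 0. Lengths are in mm, angles in rad, forces in N, time in s.
With the tool pointing down it reaches from about 350 to 800 mm from the base axis. Payload 7.3 kg.
Tool frame: the origin (TCP) lies at the very end of the fingers, on their centre line; the grasp point (between the pads) lies 19 mm behind it; z points along the fingers, y is the line along which they close (so a half turn about z gives the same grasp; the last joint's range is limited). The gripper opens to 85 mm and grips with 20 to 120 N. Pads are 22 mm wide; open, the fingers measure 114 mm over their backs; the gripper's body (76 mm by 85 mm) begins 54 mm behind the grasp point. The pads swing forward as they close: fully open they stand 13 mm farther back than shut.
Start: joints at [-1.291, 0.342, 1.524, -0, 1.275, -0.146], TCP at [216.875, -478.132, 231.322] pointing down, gripper open.
Joint ranges: [-2.53, 2.53], [-0.77, 2.02], [0.04, 2.7], [-1, 4.14], [0.28, 2.66], [-3.11, 3.11]. Speed limits (rad/s): [2.57, 2.57, 3.14, 3.14, 3.14, 3.14].

INTERFACE

Orientations are given as a 3x3 rotation matrix whose columns are the frame's x, y, z axes.
In Python, from rig import reach, line_to, set_joints, ungrasp, clamp, sleep, ik, capture, camera_params, IKError, sign_off, current_time, current_q, current_qd, current_joint_torque, current_position, current_tcp_rot, current_force, current_wrist_torque, current_grip_width, current_finger_force gives the robot as it stands. The module is installed in compiled form; this text tells all that it offers. Calls block until the motion is done:
- reach(position, orientation): joint-space move of the TCP to a pose.
- line_to(position, rate=150, ori=None): straight line of the TCP; ori=None keeps the orientation; rate is the mean speed in mm/s.
- set_joints(angles): joint-space move.
- ungrasp() and clamp(newtons=None): open the fingers fully, or close them until they stop; newtons is the grip in N (None keeps the last).
- sleep(seconds).
- ik(position, orientation): joint angles nearest the present ones, or None.
- capture(name): name is "side" or "top"; returns the picture (400x640x3 uint8, red, green, blue); there is no depth.
- camera_params(name): a dict with "camera_matrix" (3x3 intrinsics, pixels), "world_from_camera" (4x4, takes a point from camera to world coordinates). Camera axes: x right, y down, z forward; pixel columns grow to the right and rows downward; lengths in mm; the calibration is good to about 2 mm. A picture is of the moment at which its call begins. camera_params takes no time and is no camera call.
A pose or a line that the arm cannot do raises IKError and nothing moves.
- sign_off(): hands the job in; it is judged then, once.
Readings, each from a call of its own:
- current_time(): time.
- current_q(): joint angles.
- current_qd(): joint speeds.
- current_joint_torque(): joint torques, N m.
- current_position(): TCP position.
- current_tcp_rot(): TCP orientation.
- current_force(): force on the tool from outside, world axes, zero at the start.
- current_wrist_torque(): the same for the moment, N m.
- current_grip_width(): finger opening in mm.
- current_finger_force(): force on a finger pad.
Only numpy, scipy, OpenCV 4.12 (cv2) and the standard library are available. Lean on these libraries where they do the work, as an engineer would, in place of code of your own. Each camera call takes 0.05 s, during which the arm holds its last target. There are 200 camera calls.

## Working session

There is one attempt and no reset: what is moved stays moved. The work goes in short steps, each a Python script; the robot and the scene stay as the last script left them, time stands still between calls to the robot, and variables do not carry over. Pictures are saved under pics/ and viewed, at most 10 in all, crops included, and the job is handed in when it is done.

```bash
mkdir -p pics; python3 - <<'E'
from rig import *
import cv2,numpy as np
for n in("top","side"):
    im=capture(n); cv2.imwrite(f"pics/{n}0.png",im[:,:,::-1]); p=camera_params(n); print(n,np.round(p["camera_matrix"],1).tolist(),np.round(p["world_from_camera"],3).tolist())
E
```

```text
top [[368.3, 0.0, 311.9], [0.0, 368.3, 198.5], [0.0, 0.0, 1.0]] [[0.011, -0.985, 0.173, 340.157], [-1.0, -0.011, 0.004, -7.565], [-0.002, -0.173, -0.985, 1169.126], [0.0, 0.0, 0.0, 1.0]]
side [[380.5, 0.0, 317.5], [0.0, 380.5, 202.1], [0.0, 0.0, 1.0]] [[-0.711, -0.427, 0.559, -51.067], [-0.703, 0.451, -0.55, 581.743], [-0.017, -0.784, -0.621, 721.471], [0.0, 0.0, 0.0, 1.0]]
```

View pics/top0.png

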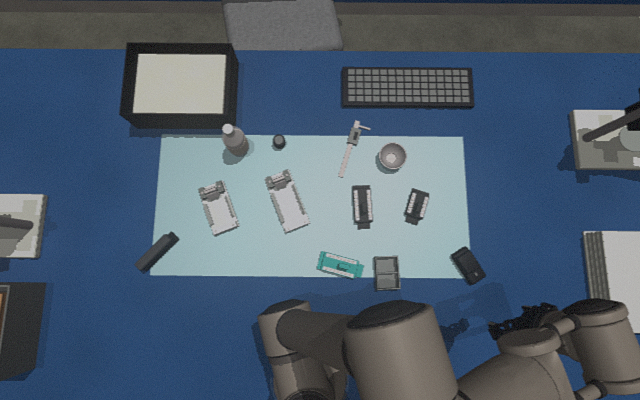

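View pics/side0.png

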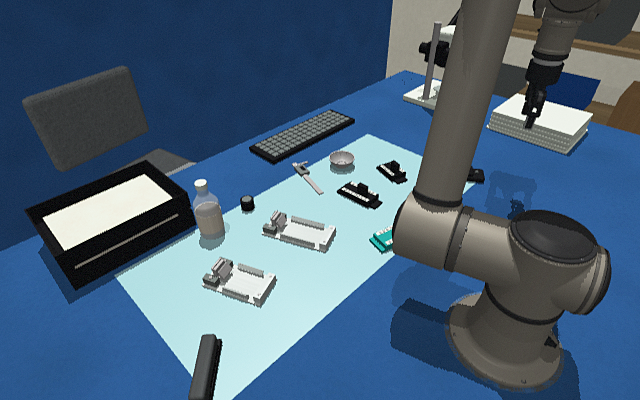

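Top view: there are black cassettes at (362,206), the longer, and (416,206), the shorter. The turquoise look-alike is at (340,264), and the stapler (157,252) and mouse (467,265) are also black. The docks are at (287,201), long, and (217,208), short. By the description I choose 362 and 416. I'll check both in one close crop.

```bash
python3 - <<'E'
import cv2,numpy as np
t=cv2.imread("pics/top0.png")
a=cv2.resize(t[165:240,190:320],None,fx=6,fy=6,interpolation=cv2.INTER_NEAREST)[:, :780]
b=cv2.resize(t[180:235,340:440],None,fx=6,fy=6,interpolation=cv2.INTER_NEAREST)
cv2.imwrite("pics/cropd.png",a); cv2.imwrite("pics/cropc.png",b)
E
```

```text
(no output)
```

View pics/cropd.png

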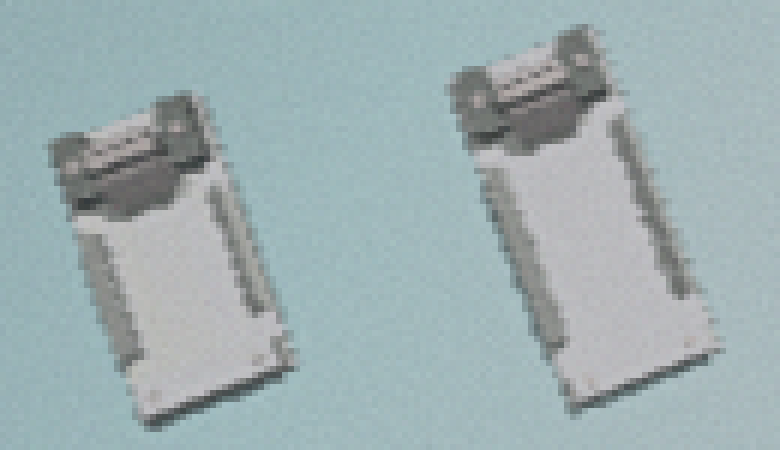

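View pics/cropc.png

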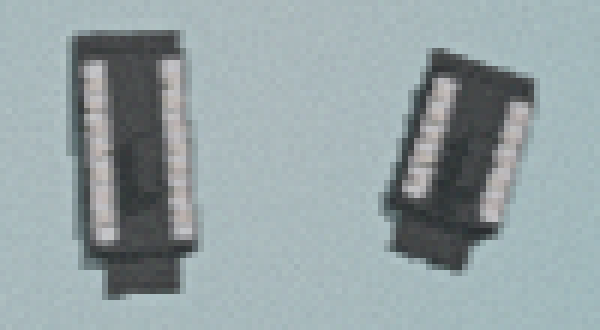

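The crops show two black cassettes, with toe tongues at the bottom (toward the robot); the left one is longer. Both empty docks have the latch and grey blocks at the top and the lip at the bottom, and the right dock is longer. Next I fit the edges.

```bash
cat > vis.py <<'E'
import cv2,numpy as np
from rig import camera_params
def plane(px,z,cam="top"):
    p=camera_params(cam);K=np.array(p["camera_matrix"]);T=np.array(p["world_from_camera"])
    px=np.atleast_2d(px).astype(float)
    d=np.c_[px,np.ones(len(px))]@np.linalg.inv(K).T@T[:3,:3].T;o=T[:3,3]
    return (o+d*((z-o[2])/d[:,2])[:,None])[:,:2]
def contour(im,box,kind,f=8):
    x0,y0,x1,y1=box;c=im[y0:y1,x0:x1].astype(np.float32)
    g=c.mean(2) if kind=="dark" else c[:,:,1:].mean(2)-c[:,:,0]   # dock: teal-ness (rgb)
    g=cv2.resize(g,None,fx=f,fy=f,interpolation=cv2.INTER_CUBIC)
    bg=np.median(g[:8*f//2]); 
    th=0.5*(bg+45) if kind=="dark" else bg*0.5
    m=(g<th).astype(np.uint8)
    m=cv2.morphologyEx(m,cv2.MORPH_CLOSE,np.ones((5*f//1,5*f//1),np.uint8)) if kind!="dark" else m
    cs,_=cv2.findContours(m,cv2.RETR_EXTERNAL,cv2.CHAIN_APPROX_NONE)
    k=max(cs,key=cv2.contourArea)[:,0].astype(float)
    return (k+.5)/f-.5+[x0,y0]
def loc(P,c,yaw):
    C,S=np.cos(yaw),np.sin(yaw);return (P-c)@np.array([[C,-S],[S,C]])
E
python3 - <<'E'
from vis import *
im=cv2.imread("pics/top0.png")[:,:,::-1]
objs={"cl":((345,178,382,236),"dark",140),"cs":((398,180,438,232),"dark",110),"dl":((258,162,318,240),"dock",190),"ds":((190,172,246,242),"dock",160)}
vis=im[:,:,::-1].copy()
for n,(b,k,L) in objs.items():
    c=contour(im,b,k); P0=plane(c,0)
    r=cv2.minAreaRect(P0.astype(np.float32)); cen=np.array(r[0]); 
    bp=cv2.boxPoints(r); e=[bp[1]-bp[0],bp[2]-bp[1]]; e=max(e,key=np.linalg.norm); e=e*np.sign(e[0]); yaw=np.arctan2(e[1],e[0])
    print(n,"rect",np.round(cen,1),np.round(r[1],1),"yaw",round(np.degrees(yaw),2))
    if k=="dark": rng=(-L/2+24,L/2-16); hs=(0,22)
    else: rng=(-L/2+6,L/2-6); hs=(0,25)
    for it in range(3):
        out={}
        for s in(1,-1):
            for h in hs:
                q=loc(plane(c,h),cen,yaw); m=(q[:,0]>rng[0])&(q[:,0]<rng[1])&(q[:,1]*s>15)
                f=np.polyfit(q[m,0],q[m,1],1); res=q[m,1]-np.polyval(f,q[m,0]); mm=abs(res)<2
                f=np.polyfit(q[m,0][mm],q[m,1][mm],1); out[s,h]=(f,res.std())
        near=1 if cen[1]<0 else -1
        fn=out[near,0][0]; ff=out[-near,hs[1]][0]
        if k!="dark": use=fn[0]
        else: use=(fn[0]+ff[0])/2
        yaw+=np.arctan(use); 
        mid=(fn[1]+ff[1])/2 if k=="dark" else fn[1]-near*43
        C,S=np.cos(yaw),np.sin(yaw); cen=cen+mid*np.array([-S,C])
    for s in out: print("  side",s,"slope deg %.2f off %.2f res %.2f"%(np.degrees(out[s][0][0]),out[s][0][1],out[s][1]))
    for h in (0,8,10,22,26):
        q=loc(plane(c,h),cen,yaw); w=abs(q[:,1])<(15 if k=="dark" else 38)
        lo=q[w&(q[:,0]<-40),0]; hi=q[w&(q[:,0]>40),0]
        print("  h",h,"toe %.1f±%.1f tail %.1f±%.1f"%(np.median(lo),lo.std(),np.median(hi),hi.std()))
    print("  cen",np.round(cen,1),"yaw",round(np.degrees(yaw),2))
E
```

```text
cl rect [ 520.6 -163. ] [143.4  61.5] yaw 3.43
  side (1, 0) slope deg 0.01 off 22.17 res 0.51
  side (1, 22) slope deg -0.22 off 24.72 res 0.49
  side (-1, 0) slope deg 1.37 off -25.80 res 2.75
  side (-1, 22) slope deg 0.04 off -22.16 res 3.27
  h 0 toe -69.2±5.2 tail 70.8±0.4
  h 8 toe -70.0±4.9 tail 69.1±0.4
  h 10 toe -70.2±4.8 tail 68.7±0.4
  h 22 toe -71.5±4.2 tail 66.3±0.4
  h 26 toe -71.8±4.0 tail 65.5±0.4
  cen [ 520.1 -155.3] yaw 3.32
cs rect [ 522.4 -335.6] [ 62.2 114.2] yaw -17.54
  side (1, 0) slope deg -0.41 off 21.95 res 0.70
  side (1, 22) slope deg -0.57 off 26.07 res 0.71
  side (-1, 0) slope deg 3.86 off -27.77 res 3.27
  side (-1, 22) slope deg 0.38 off -21.94 res 3.72
  h 0 toe -55.5±4.8 tail 56.3±0.3
  h 8 toe -57.1±2.9 tail 54.0±0.3
  h 10 toe -57.6±2.4 tail 53.4±0.3
  h 22 toe -60.1±0.6 tail 50.0±0.3
  h 26 toe -60.9±0.6 tail 48.9±0.3
  cen [ 524.8 -328.3] yaw -17.5
dl rect [538.5  78.1] [194.4  89.2] yaw 22.64
  side (1, 0) slope deg -0.47 off 43.66 res 0.55
  side (1, 25) slope deg -0.73 off 42.54 res 3.88
  side (-1, 0) slope deg -0.00 off -43.00 res 0.44
  side (-1, 25) slope deg 0.24 off -42.00 res 4.05
  h 0 toe -96.4±0.4 tail 95.6±0.8
  h 8 toe -97.2±0.4 tail 93.4±0.8
  h 10 toe -97.4±0.4 tail 92.9±0.8
  h 22 toe -98.6±0.3 tail 89.7±0.8
  h 26 toe -99.1±0.3 tail 88.6±0.8
  cen [538.6  77.7] yaw 22.52
ds rect [512.8 297.8] [166.5  90.5] yaw 21.83
  side (1, 0) slope deg -0.42 off 44.50 res 0.98
  side (1, 25) slope deg -1.04 off 38.98 res 3.37
  side (-1, 0) slope deg -0.00 off -43.00 res 0.32
  side (-1, 25) slope deg 0.61 off -46.44 res 4.46
  h 0 toe -81.4±0.6 tail 81.4±1.0
  h 8 toe -82.7±0.6 tail 79.0±1.0
  h 10 toe -83.1±0.6 tail 78.4±1.0
  h 22 toe -85.0±1.2 tail 74.4±4.0
  h 26 toe -85.6±7.5 tail 73.0±8.3
  cen [513.3 296.6] yaw 21.92
```

```bash
cat > cass.py <<'E'
from vis import *
def cassette(im,b,L,verbose=True):
    c=contour(im,b,"dock"); r=cv2.minAreaRect(plane(c,0).astype(np.float32)); cen=np.array(r[0])
    bp=cv2.boxPoints(r); e=max([bp[1]-bp[0],bp[2]-bp[1]],key=np.linalg.norm); e=e*np.sign(e[0]); yaw=np.arctan2(e[1],e[0])
    near=1 if cen[1]<0 else -1
    for it in range(4):
        F={}
        for s,h in((near,0),(-near,22)):
            q=loc(plane(c,h),cen,yaw); m=(q[:,0]>-L/2+26)&(q[:,0]<L/2-18)&(q[:,1]*s>15); q=q[m]
            f=np.polyfit(q[:,0],q[:,1],1); mm=abs(q[:,1]-np.polyval(f,q[:,0]))<1.5; F[s]=np.polyfit(q[mm,0],q[mm,1],1)
        sl=(F[1][0]+F[-1][0])/2; d=np.degrees(np.arctan(F[1][0]-F[-1][0])); w=F[1][1]-F[-1][1]
        mid=(F[1][1]+F[-1][1])/2; yaw+=np.arctan(sl)
        q0=loc(plane(c,0),cen,yaw); q10=loc(plane(c,10),cen,yaw)
        toe=np.median(q0[(abs(q0[:,1])<14)&(q0[:,0]<-30),0]); tail=np.median(q10[(abs(q10[:,1])<22)&(q10[:,0]>30),0])
        mx=(toe+tail)/2; C,S=np.cos(yaw),np.sin(yaw); cen=cen+mx*np.array([C,S])+mid*np.array([-S,C])
    if verbose: print("cen",np.round(cen,1),"yaw %.2f width %.1f len %.1f taper %.2f"%(np.degrees(yaw),w,tail-toe,d))
    return cen,yaw
if __name__=="__main__":
    im=cv2.imread("pics/top0.png")[:,:,::-1]
    cassette(im,(345,178,382,236),140); cassette(im,(398,180,438,232),110)
E
python3 cass.py
```

```text
cen [ 519.9 -163.9] yaw 3.38 width 54.3 len 138.3 taper 0.31
cen [ 521.8 -335.3] yaw -18.29 width 53.2 len 108.1 taper -0.13
```

```bash
cat > hl.py <<'E'
from rig import *
import numpy as np
from scipy.spatial.transform import Rotation as Rn
rz=lambda a:Rn.from_euler("z",a,degrees=True).as_matrix()
CAS={"long":(np.array([519.9,-163.9]),3.38,70),"short":(np.array([521.8,-335.3]),-18.29,55)}
DOCK={"long":(np.array([537.4,77.4]),22.3),"short":(np.array([512.4,296.4]),21.7)}
FL=np.diag([1.,-1,-1])   # tool in cassette axes: x along, z down
def rot(yaw,th=0): return rz(yaw)@Rn.from_euler("y",-th,degrees=True).as_matrix()
def tcp(n,toe,th,dy=0,tz=25):
    """TCP pose with the toe tip at dock coords toe=(x, height over floor), tail raised th deg"""
    c,yaw=DOCK[n];half=CAS[n][2];R=rot(yaw,th)
    o=np.r_[c,0]+rz(yaw)@np.array([toe[0],dy,toe[1]+6.])
    return o+R@np.array([half-8,0,tz]),R@FL
def st(s=""): print(s,"t %.2f"%current_time(),"pos",np.round(current_position(),1),"F",np.round(current_force(),1),"M",np.round(current_wrist_torque(),2),"w %.1f"%current_grip_width())
def pick(n):
    c,yaw,h=CAS[n];R=rot(yaw)@FL;p=np.r_[c,0]+rot(yaw)@np.array([-8,0,25])
    reach(p+[0,0,90],R);st("above");print(np.round(current_q(),2))
    line_to(p+[0,0,0],150);st("down");clamp(100);st("grip")
    line_to(p+[0,0,12],60);sleep(.2);st("up12");line_to(p+[0,0,130],200)
E
python3 - <<'E'
from hl import *
for n in CAS:
    c,yaw,h=CAS[n]
    for f in(1,-1):
        F=np.diag([f,-f,-1.])
        a=ik(np.r_[c,115],rot(yaw)@F);p,R=tcp(n,(-52,25),21.5);b=ik(p,R@FL@F)
        print(n,f,*(None if v is None else np.round(v,2) for v in(a,b)))
pick("long")
import cv2;cv2.imwrite("pics/s1.png",capture("side")[:,:,::-1])
E
```

```text
long 1 [-0.45  0.5   1.63 -0.    1.02  1.07] [-0.1   0.42  2.    0.44  0.42  0.7 ]
long -1 [-0.45  0.5   1.63 -0.    1.02 -2.08] [-0.1   0.42  2.    0.44  0.42 -2.44]
short 1 [-0.69  0.62  1.4  -0.    1.12  1.2 ] [ 0.4   0.47  1.92 -0.02  0.37  1.61]
short -1 [-0.69  0.62  1.4  -0.    1.12 -1.95] [ 0.4   0.47  1.92 -0.02  0.37 -1.53]
above t 1.73 pos [ 511.9 -165.2  115.2] F [ 0.2 -1.   0.5] M [ 0.03 -0.   -0.02] w 85.2
[-0.45  0.49  1.65 -0.    1.01  1.06]
down t 2.48 pos [ 512.4 -165.    25.7] F [0.8 0.4 0.9] M [0.02 0.03 0.01] w 85.6
grip t 3.14 pos [ 512.1 -164.4   25.4] F [-1.5  0.3  5.5] M [-0.03  0.16  0.  ] w 12.5
up12 t 3.69 pos [ 511.7 -164.3   36.8] F [-0.2 -0.3 -1.5] M [0.   0.02 0.02] w 12.4
```

```bash
cat >> hl.py <<'E'
def hover(n,th=21.5,x=-52,up=110):
    p,R=tcp(n,(x,up),th);reach(p,R);p,R=tcp(n,(x,14),th);line_to(p,200);sleep(.15);st("hover")
E
python3 - <<'E'
from hl import *
import cv2
a=capture("side");hover("long");b=capture("side");c=capture("top")
f=lambda im,x0,y0,w,h,s:cv2.resize(im[y0:y0+h,x0:x0+w],(int(w*s),int(h*s)),interpolation=cv2.INTER_CUBIC)
v=np.vstack([f(b,220,140,200,130,3.5),f(c,220,140,200,60,3.5)]);cv2.imwrite("pics/h1.png",v[:600,:,::-1])
E
```

```text
hover t 6.26 pos [535.4  75.7  67.4] F [ 0.1  0.  -1.4] M [-0.14  0.34 -0.06] w 12.4
```

View pics/h1.png

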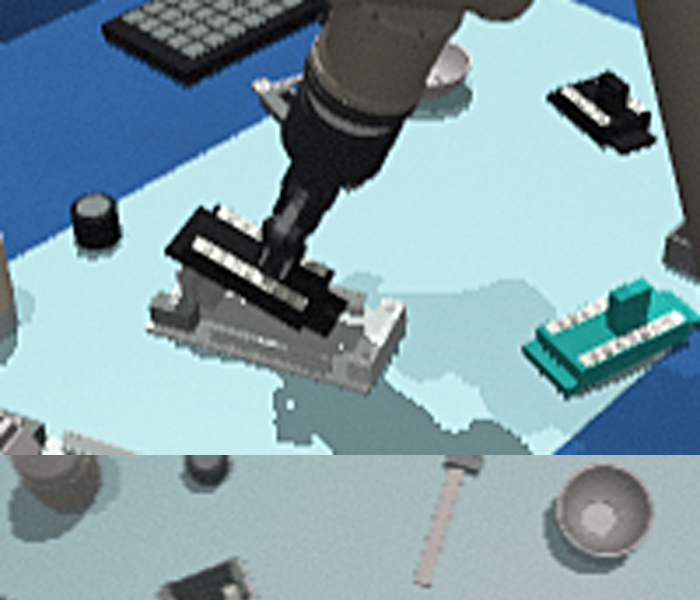

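The crop shows the long cassette held tilted over its dock at about (270,265), tail up over the latch and aligned. Next I lower it to contact and slide the toe in.

```bash
cat >> hl.py <<'E'
def force(n,k=4):
    f=[]
    for _ in range(k): f.append(current_force()); sleep(.02)
    return rz(DOCK[n][1]).T@np.mean(f,0)   # dock axes
def lower(n,th=21.5,x=-52,z=2.5,lim=2.5,stop=-3):
    line_to(tcp(n,(x,z),th)[0],60);sleep(.2);f0=force(n,6);print("f0",np.round(f0,1))
    while z>stop:
        z-=.5;line_to(tcp(n,(x,z),th)[0],20);f=force(n)-f0
        if f[2]>lim: break
    print("floor z",z,np.round(f,1));st();return z,f0
def slide(n,z,f0,th=21.5,x=-52,end=-74,lim=4.):
    while x>end:
        x-=1.;line_to(tcp(n,(x,z),th)[0],30);f=force(n,3)-f0
        print(x,np.round(f,1),end=" ")
        if f[0]>lim or abs(f[2])>14 or abs(f[1])>8: break
    st();return x
E
python3 - <<'E'
from hl import *
z,f0=lower("long")
if z>-3:
    x=slide("long",z+.3,f0)
    print(x)
E
```

```text
f0 [-0.1 -0.1 -1.5]
floor z -0.5 [0.1 1.  4.1]
 t 8.90 pos [534.4  76.1  51.8] F [ 0.1 -0.2  1.5] M [ 0.02  0.25 -0.02] w 12.4
-53.0 [1.5 0.6 2.7] -54.0 [1.7 0.3 2.3] -55.0 [1.4 0.2 3.5] -56.0 [ 1.7 -0.6  3.8] -57.0 [ 1.5 -0.1  3.6] -58.0 [2.4 0.3 4.5] -59.0 [ 2.3 -0.7  4.3] -60.0 [2.4 0.1 4.5] -61.0 [ 2.7 -0.1  4.3] -62.0 [ 3.  -0.4  4.8] -63.0 [ 2.7 -0.1  5.3] -64.0 [3.  0.1 5.2] -65.0 [2.7 0.1 5.6] -66.0 [ 2.9 -0.4  5.1] -67.0 [ 3.1 -0.1  5.6] -68.0 [3.2 0.  5.1] -69.0 [ 2.8 -0.4  5.3] -70.0 [ 3.5 -0.3  5.6] -71.0 [ 3.  -0.4  5.9] -72.0 [ 3.6 -0.4  5.7] -73.0 [ 3.4 -0.6  5.3] -74.0 [ 3.4 -0.4  5.4]  t 15.50 pos [513.8  67.7  51.8] F [4.  0.  4.7] M [ 0.05 -0.43 -0.01] w 11.9
-74.0
```

```bash
python3 - <<'E'
from hl import *
import cv2
print(np.round(tcp("long",(-74,-.2),21.5)[0],1))
f0=np.array([-.1,-.1,-1.5])
x=slide("long",0.2,f0,x=-74,end=-77,lim=6)
b=capture("side")
cv2.imwrite("pics/h2.png",cv2.resize(b[190:265,255:350],(760,600),interpolation=cv2.INTER_CUBIC)[:,:,::-1])
E
```

```text
[513.8  67.7  51.8]
-75.0 [ 1.5 -0.1  3.1] -76.0 [ 1.  -0.1  2.1] -77.0 [ 0.2 -0.1  0.7]  t 16.40 pos [510.6  66.7  51.9] F [ 0.7  0.2 -0.8] M [-0.08  0.28 -0.02] w 12.2
```

View pics/h2.png

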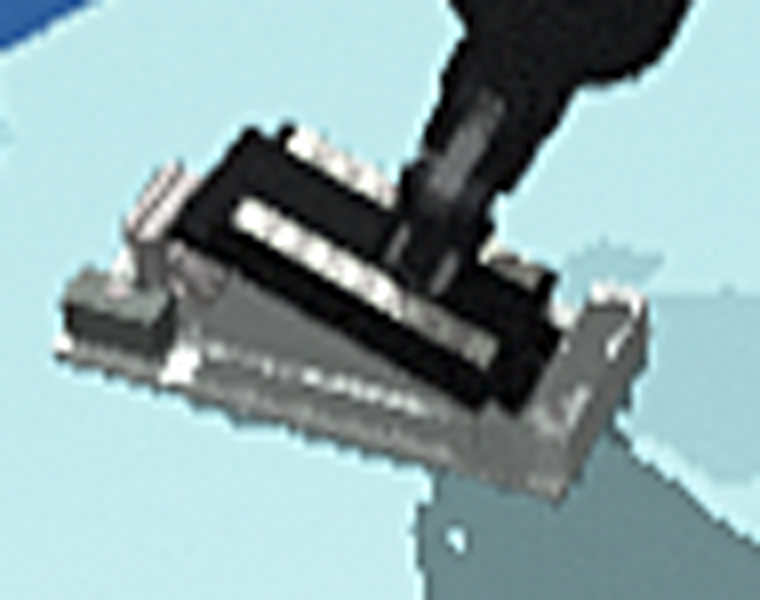

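The crop shows the tongue end at (525,410) going in at the lip block, with the latch tab (160,210) still ahead of the tail. There's no wall contact yet, so I'll keep sliding gently.

```bash
python3 - <<'E'
from hl import *
f0=np.array([-.1,-.1,-1.5])
x=slide("long",0.2,f0,x=-77,end=-88,lim=3.5)
E
```

```text
-78.0 [0.1 0.3 0.1] -79.0 [ 0.3  0.1 -0.1] -80.0 [-0.1  0.4 -0.2] -81.0 [-0.1  0.3 -0.4] -82.0 [0.  0.6 0.1] -83.0 [ 0.3  0.4 -0.1] -84.0 [-0.6  0.   0.1] -85.0 [-0.1  0.2  0.3] -86.0 [ 3.6  0.7 -1. ]  t 19.15 pos [503.2  63.2  52.4] F [ 3.3  3.2 -2. ] M [ 0.4  -0.34 -0.  ] w 11.9
```

Wall contact came at estimate −86. The dock is not centred on its bay: toe end at −82, latch end at +108. The origin therefore shifts 14 mm, which matches where the hook appears in the crop. Next I swing the tail down.

```bash
cat >> hl.py <<'E'
for n in DOCK:
    c,y=DOCK[n];DOCK[n]=(c+rz(y)[:2,0]*-14,y)
def swing(n,x,z,th,to,f0,step=1.5):
    while th>to:
        th-=step;p,R=tcp(n,(x,z),th);line_to(p,20,R);f=force(n,2)-f0
        print("%.1f"%th,np.round(f,1),"My %.2f"%(rz(DOCK[n][1]).T@current_wrist_torque())[1],end="; ")
        if np.abs(f).max()>25: break
    st();return th
E
python3 - <<'E'
from hl import *
f0=np.array([-.1,-.1,-1.5])
line_to(tcp("long",(-71,.3),21.5)[0],20)
swing("long",-71,.3,21.5,9.5,f0)
E
```

```text
20.0 [0.3 0.3 0.4] My 0.18; 18.5 [-0.   0.   0.3] My 0.17; 17.0 [ 0.7 -0.7  0.4] My 0.11; 15.5 [-0.1  0.5  0.4] My 0.15; 14.0 [-0.1  0.1  1.3] My 0.03; 12.5 [-0.3 -0.   0.4] My 0.07; 11.0 [-1.1 -0.7  1.7] My 0.28; 9.5 [-1.9  0.2  4.5] My 0.22;  t 21.67 pos [511.4  66.8  41.3] F [-1.5 -0.4  2.5] M [-0.09  0.2  -0.06] w 12.1
```

```bash
cat >> hl.py <<'E'
def release(n,x,z,th):
    ungrasp();p,R=tcp(n,(x,z),th);line_to(p-R[:,2]*60,150)
def press(n,px,start=56,end=27.0,lim=40):
    """closed fingers, quarter turned, straight down on the box top at dock x=px"""
    c,yaw=DOCK[n];R=rz(yaw-90)@FL;P=lambda z:np.r_[c,0]+rz(yaw)@np.array([px,0,z])
    clamp(20);reach(P(start+30),R);line_to(P(start),100);sleep(.2);f0=force(n,6);z=start;m=None
    while z>end:
        z-=1.;line_to(P(z),40);f=force(n,2)-f0
        print("%.1f"%z,np.round(f[[0,2]],1),end="; ")
        if f[2]>lim: break
    sleep(.2);st("pressed");line_to(P(90),150);st("up")
E
python3 - <<'E'
from hl import *
import cv2
release("long",-71,.3,9.5)
st("rel");press("long",44,52)
b=capture("side");c=capture("top")
r=lambda i:cv2.resize(i,(700,300),interpolation=cv2.INTER_CUBIC)
cv2.imwrite("pics/h3.png",np.vstack([cv2.resize(b[195:260,255:345],(540,390),interpolation=cv2.INTER_CUBIC)])[:,:,::-1]);cv2.imwrite("pics/h3t.png",c[:,:,::-1])
E
```

```text
rel t 22.92 pos [502.2  63.  100.1] F [ 0.1  0.1 -1. ] M [-0.04  0.09 -0.03] w 85.4
51.0 [-0.5  0.4]; 50.0 [0.1 0. ]; 49.0 [-0.6  2.6]; 48.0 [0.4 4.2]; 47.0 [1.3 5.1]; 46.0 [0.9 5.1]; 45.0 [2.1 6.4]; 44.0 [2.  5.6]; 43.0 [2.3 6.1]; 42.0 [3.3 7.6]; 41.0 [2.5 6.9]; 40.0 [0.9 2. ]; 39.0 [0.3 0.9]; 38.0 [0.1 1. ]; 37.0 [-0.6  0.6]; 36.0 [-0.   0.8]; 35.0 [0.4 0.8]; 34.0 [1.1 1.1]; 33.0 [-0.7 -0.1]; 32.0 [-0.4  0.4]; 31.0 [-0.7  0.5]; 30.0 [0.8 0.8]; 29.0 [-0.4 -0.1]; 28.0 [-0.2  1.8]; 27.0 [-3.2  9.8]; pressed t 33.26 pos [565.2  88.8  28.1] F [-2.8 -0.3  9.9] M [-0.04  0.58  0.01] w -0.2
up t 33.83 pos [564.7  88.8  89.3] F [-0.   0.3  0.1] M [0.04 0.03 0.02] w -0.1
```

View pics/h3.png

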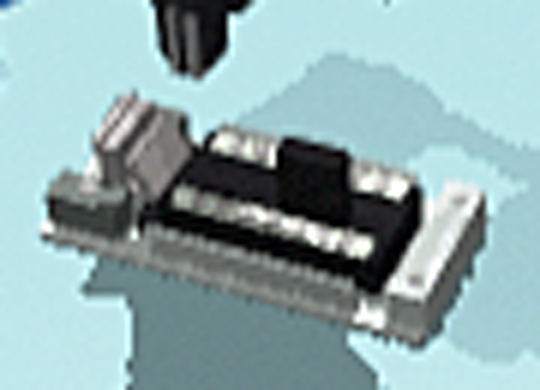

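The crop shows the long cassette flat between the rails, its toe under the lip (right) and the latch hook (150,150) forward over the tail. The press curve snapped at z 40 and met the floor at z 28. Now the short one.

```bash
python3 - <<'E'
from hl import *
import cv2
ungrasp();pick("short");hover("short",22,-39,90)
z,f0=lower("short",22,-39,1.5)
b=capture("side")
cv2.imwrite("pics/h4.png",cv2.resize(b[215:310,180:300],(720,570),interpolation=cv2.INTER_CUBIC)[:,:,::-1])
E
```

```text
above t 36.27 pos [ 514.5 -332.   114.9] F [-0.6  0.9 -1.1] M [-0.04 -0.    0.02] w 85.5
[-0.7   0.61  1.43  0.    1.11  1.19]
down t 37.02 pos [ 514.9 -332.9   25.7] F [ 0.2 -0.2  0.1] M [0.02 0.01 0.07] w 84.8
grip t 37.68 pos [ 514.3 -332.9   25.4] F [-1.   0.6  3.4] M [-0.02  0.16 -0.07] w 12.3
up12 t 38.23 pos [ 514.  -332.6   36.7] F [-0.2  0.1 -2.7] M [ 0.03 -0.03  0.01] w 12.2
hover t 41.88 pos [496.2 289.8  62.5] F [ 0.5 -1.2 -2. ] M [-0.17  0.33  0.04] w 12.7
f0 [-0.1 -0.1 -2.1]
floor z -0.5 [-0.8 -0.   4.9]
 t 43.80 pos [495.2 289.6  46.6] F [-0.8 -0.5  2.8] M [-0.17  0.37  0.01] w 12.4
```

View pics/h4.png

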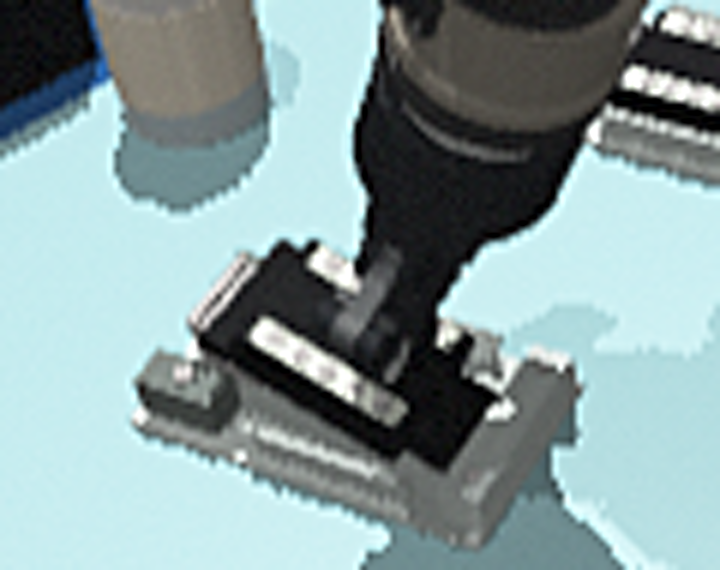

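The crop shows the short cassette tilted between the rails: tail by the latch tab (220,300), toe close to the lip block (470,470). Floor contact came at the expected height, so I slide it in.

```bash
python3 - <<'E'
from hl import *
f0=np.array([-.1,-.1,-2.1])
x=slide("short",.2,f0,22,-39,-62,3.0)
E
```

```text
-40.0 [ 0.  -0.   1.3] -41.0 [-0.   0.1  1. ] -42.0 [-0.1  0.  -0.1] -43.0 [ 0.2 -0.  -0.1] -44.0 [-0.  -0.3  0.1] -45.0 [-0.  -0.4  0.1] Traceback (most recent call last):
  File "<stdin>", line 3, in <module>
  File "hl.py", line 34, in slide
    x-=1.;line_to(tcp(n,(x,z),th)[0],30);f=force(n,3)-f0
          ~~~~~~~^^^^^^^^^^^^^^^^^^^^^^^
rig.IKError: the arm cannot follow that straight line within its joint ranges
```

```bash
python3 - <<'E'
from hl import *
st();print(np.round(current_q(),3))
for th in(22,21,20):
    for x in(-46,-50,-54,-57):
        for r in(0,4,8,-4,-8):   # extra roll about cassette x
            p,R=tcp("short",(x,.2),th)
            q=ik(p,R); 
            if r: 
                R2=rot(DOCK["short"][1],th)@Rn.from_euler("x",r,degrees=True).as_matrix()@FL;q=ik(p,R2)
            if r==0 or q is not None and x==-57: print(th,x,r,None if q is None else np.round(q,2))
E
```

```text
t 45.65 pos [489.3 287.2  47. ] F [-0.8  0.  -2.4] M [-0.16  0.4  -0.04] w 12.2
[ 0.4    0.51   1.965 -0.029  0.283  1.618]
22 -46 0 None
22 -50 0 None
22 -54 0 None
22 -57 0 None
22 -57 8 [0.3  0.5  2.01 0.58 0.31 0.93]
22 -57 -4 [ 0.45  0.5   1.98 -0.34  0.29  1.97]
22 -57 -8 [ 0.5   0.52  1.97 -0.57  0.34  2.23]
21 -46 0 [ 0.4   0.51  1.95 -0.02  0.31  1.61]
21 -50 0 [ 0.4   0.51  1.96 -0.03  0.31  1.62]
21 -54 0 [ 0.4   0.5   1.97 -0.03  0.3   1.62]
21 -57 0 [ 0.4   0.5   1.98 -0.03  0.29  1.62]
21 -57 4 [0.35 0.5  1.99 0.27 0.3  1.28]
21 -57 8 [0.3  0.5  2.   0.53 0.33 0.99]
21 -57 -4 [ 0.45  0.51  1.97 -0.31  0.32  1.93]
21 -57 -8 [ 0.5   0.52  1.95 -0.52  0.37  2.18]
20 -46 0 [ 0.4   0.52  1.94 -0.02  0.34  1.61]
20 -50 0 [ 0.4   0.51  1.95 -0.02  0.33  1.61]
20 -54 0 [ 0.4   0.51  1.96 -0.02  0.33  1.61]
20 -57 0 [ 0.4   0.5   1.96 -0.02  0.32  1.61]
20 -57 4 [0.35 0.5  1.97 0.25 0.33 1.31]
20 -57 8 [0.3  0.5  1.98 0.49 0.36 1.04]
20 -57 -4 [ 0.45  0.51  1.95 -0.28  0.35  1.9 ]
20 -57 -8 [ 0.5   0.52  1.94 -0.48  0.39  2.14]
```

```bash
python3 - <<'E'
from hl import *
f0=np.array([-.1,-.1,-2.1]);th=20.6
p,R=tcp("short",(-45,.2),th);line_to(p,20,R)
x=slide("short",.2,f0,th,-45,-60,3.0)
E
```

```text
-46.0 [ 0.1 -0.1  0.7] -47.0 [-0.1  0.1  0.5] -48.0 [-0.3 -0.   0.1] -49.0 [-0.   0.2 -0.1] -50.0 [ 0.9  0.  -0.1] -51.0 [-0.2  0.4  0.1] -52.0 [ 0.4 -0.1 -0.6] -53.0 [ 0.   0.2 -0.5] -54.0 [ 0.1  0.  -0.4] -55.0 [-0.3 -0.2  0.1] -56.0 [ 0.9 -0.3 -0.1] -57.0 [ 3.7  0.5 -1.3]  t 49.50 pos [479.8 283.4  46.5] F [ 3.5  1.3 -3.6] M [ 0.15 -0.33  0.03] w 12.2
```

```bash
sed -i 's/z-=1.;line_to(P(z),40);f=force(n,2)/z-=1.5;line_to(P(z),40);f=force(n,2)/' hl.py; python3 - <<'E'
from hl import *
import cv2
f0=np.array([-.1,-.1,-2.1])
line_to(tcp("short",(-56,.3),20.6)[0],20)
th=swing("short",-56,.3,20.6,11.5,f0,1.9)
if th<12:
    release("short",-56,.3,th);press("short",27,49,27)
    b=capture("side")
    cv2.imwrite("pics/h5.png",cv2.resize(b[190:310,190:350],(800,600),interpolation=cv2.INTER_CUBIC)[:,:,::-1])
E
```

```text
18.7 [ 2.3 -0.4  1.3] My -0.00; 16.8 [ 2.5 -0.6  2.3] My -0.00; 14.9 [1.3 0.2 2.1] My 0.05; 13.0 [-1.1 -0.   4.4] My 0.09; 11.1 [-1.6  1.5  5. ] My 0.07;  t 51.17 pos [485.4 285.8  39.9] F [-2.2 -0.1  3.7] M [0.09 0.11 0.06] w 12.6Traceback (most recent call last):
  File "<stdin>", line 7, in <module>
  File "hl.py", line 51, in press
    clamp(20);reach(P(start+30),R);line_to(P(start),100);sleep(.2);f0=force(n,6);z=start;m=None
              ~~~~~^^^^^^^^^^^^^^^
rig.IKError: the arm cannot take that pose within its joint ranges
```

The quarter turn went past the joint 6 range, so I'll turn the other way.

```bash
sed -i 's/R=rz(yaw-90)@FL/R=rz(yaw-90 if n=="long" else yaw+90)@FL/' hl.py; python3 - <<'E'
from hl import *
import cv2
st();press("short",27,49,27)
b=capture("side")
cv2.imwrite("pics/h5.png",cv2.resize(b[190:310,190:350],(800,600),interpolation=cv2.INTER_CUBIC)[:,:,::-1])
E
```

```text
t 53.18 pos [475.1 281.6  98.8] F [-0.4  0.5  0.3] M [-0.01  0.06  0.01] w 0.3
47.5 [-0.  -0.1]; 46.0 [0.6 2.6]; 44.5 [1.5 4.3]; 43.0 [2.1 5.8]; 41.5 [2.3 6.3]; 40.0 [2.9 6.4]; 38.5 [1.1 1.4]; 37.0 [0.4 0. ]; 35.5 [-0.   0.6]; 34.0 [ 0.  -0.2]; 32.5 [ 0.4 -0. ]; 31.0 [0.3 0.3]; 29.5 [ 0.1 -0.6]; 28.0 [-0.3  2.2]; 26.5 [-3.9 13. ]; pressed t 60.01 pos [524.6 301.3  28. ] F [-3.6 -1.6 13.2] M [-0.32  0.66 -0.03] w 0.1
up t 60.58 pos [524.  301.   89.3] F [-0.6 -0.  -1.1] M [ 0.04  0.03 -0.02] w 0.2
```

View pics/h5.png

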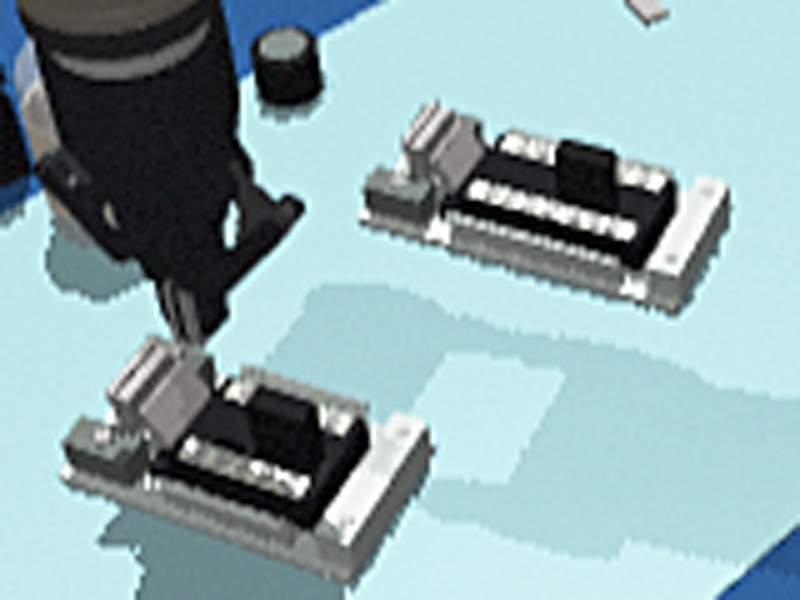

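Both cassettes lie flat with their toes under the lips (right) and latch hooks over the tails, short at (210,400) and long at (480,150). The gripper is clear of both, so I hand in.

```bash
python3 -c "
from rig import *
print(sign_off(),current_time())"
```

```text
the job is handed in; nothing more can be done
the job is handed in; nothing more can be done
```

Both black cassettes are in their matching docks, flat and latched in the last picture, and the job was handed in just after 60.6 s of the 72 s allowed; I commanded no contact with the other things on the bench, but did not measure their positions afterwards.

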